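# Shut down a bench tray sealer, unlatch its hold-down arm from the ball and hold it up

### The arm

A 7-joint arm with a two-finger parallel gripper is mounted at the origin on a cart in front of the work surface, level with it; the furniture and walls round the work are solid. World frame = base frame: x ahead of the robot, y to its left, z up, the work surface at z = 0. Lengths are in m, angles in rad, forces in N, time in s.
With the tool pointing down it reaches from about 0.375 to 0.925 m from the base axis. Payload 3.1 kg.
Tool frame: the origin (TCP) lies midway between the tips of the shut fingers; the grasp point (between the pads) lies 19 mm behind it; z points along the fingers, y is the line along which they close (so a half turn about z gives the same grasp; the last joint's range is limited). The gripper opens to 85 mm and grips with 20 to 120 N. Pads are 22 mm wide; open, the fingers measure 114 mm over their backs; the gripper's body (76 mm by 85 mm) begins 54 mm behind the grasp point. The pads swing forward as they close: fully open they stand 13 mm farther back than shut.
Start: joints at [-1.244, 0.383, 0.044, 1.598, -0.018, 1.161, -0.05], TCP at [0.268, 0.592, 0.231] pointing down, gripper open.
Joint ranges: [-2.61, 2.61], [-0.41, 2.15], [-1.48, 1.57], [0, 2.5], [-1.57, 4.71], [0.05, 1.97], [-2.85, 2.85]. Speed limits (rad/s): [2.79, 2.79, 3.14, 3.14, 3.14, 3.14, 3.14].

### API

Orientations are given as a unit quaternion [x, y, z, w].
In Python, from rig import status, vision, job gives the robot as it stands. The module is installed in compiled form; this text tells all that it offers.
- The arm moves only by the tool jog_arm, never from a script. Its argument "motion" is a list of rows, each an object with "translation": the shift along the world's x, y, z in m, a list of three; "angular": the turn, a rotation vector about the world's x, y, z in degrees, a list of three; "hand": the opening, from 0 (shut) to 1 (fully open). A call has 1 to 12 rows; each row shifts and turns the commanded pose from where the row before left it; what a row does not reach is not made up. A row lasts 1/12 s, in which the tool goes at most 41.7 mm and 7.16 degrees, less where a joint would pass 70% of its speed; a pose out of reach is approached as far as the arm can. A call with a gripper value outside its range is refused whole. The fingers move at their own pace and stop on an object; "force" is the grip in N (left out, the last holds). Time passes only in rows, so rows that do not move let the fingers close. It gives the time, the measured TCP pose, the force, the opening and the grip force at its end, in the units of the state.
- status.get_state(): the state, without advancing time (a new reading comes with each control period).
- vision.read_camera(name): name is "scene" or "side" or "wrist"; returns a dict with "image" (384x512x3 uint8, red, green, blue), "intrinsics" (3x3 intrinsics, pixels), "pose" (4x4, takes a point from camera to world coordinates). Camera axes: x right, y up, looking along -z (the intrinsics and any distortion apply to the point x, -y, -z); pixel columns grow to the right and rows downward; lengths in m; the calibration is good to about 2 mm. A picture is of the moment at which its call begins. There is no depth.
- job.job_done(): hands the job in; it is judged then, once.
The state is a dict: "time": time; "qpos": joint angles; "qd": joint speeds; "joint_efforts": joint torques, N m; "eef_pos": TCP position; "tool_rot": TCP orientation; "wrist_force": force on the tool from outside, world axes, zero at the start; "torque": the same for the moment, N m; "gripper_width": opening from 0.0 (shut) to 1.0 (fully open); "grasp_force": force on a finger pad.
Only numpy, scipy, OpenCV 4.12 (cv2) and the standard library are available. Lean on these libraries where they do the work, as an engineer would, in place of code of your own. Each camera call takes 0.05 s, during which the arm holds its last target. There are 200 camera calls.

### The job

Open the bench tray sealer for wiping: on its key panel press the large round key (stop), then the square key (vent the air), then the long bar key (cleaning mode), each fully down and let up again before the next, and never the small round start key. Then grip the upright tab on top of the front coupler, pull the cross latch sideways to the left against its springs until the jaw is clear of the ball, lift the arm off the ball by that tab to at least 25 degrees, and finish while still holding it up by the tab, because nothing else keeps it open. Leave the cups, the check weight and the timer beside the sealer where they stand.

Things in the scene. Friction and masses are not known exactly. Their poses are not given: they have to be found in the camera images.
- sealer: Bench tray sealer, a steel housing 340 mm long (x) by 260 mm wide (y), top face 60 mm above the table. Origin under its centre, on the table; x points from the front (coupler) to the back (hinge), y left, z up. The arm runs along x at y = +45 mm; the keys stand on the right at y = -85 mm, front to back: large round, small round, square, bar.
- hold_arm (a joint): Hinge of the aluminium hold-down arm about the sealer's y axis through point back_hinge. 0: down on the ball; grows as the front lifts; to 1.1 rad. It falls shut when let go. Arm about 0.7 kg, some 5 N at the grip. While the latch is home its jaw hooks under the ball and the arm cannot rise.
- cross_latch (a joint): Slide of the cross latch (a bent dark steel plate round the coupler, carried by the arm) along the sealer's +y, to the left. 0: home, jaw under the ball; 0.014 m: fully drawn; clear of the ball from 0.009. Springs push it home with 3 N at 0, 8 N at 0.014.
- latch_grip: Upright black grip tab on the latch's top plate: 16 mm thick (y), 30 mm wide (x), round top of radius 15 mm. Origin at that round's centre, 34 mm above the plate; when shut 157 mm above the table and 265 mm in front of the hinge. Axes as the arm's (the sealer's when shut). Grip from above, fingers closing along y; free on both sides. It may turn between the pads as the arm lifts.
- back_hinge (a point): Point on the hinge axis of the arm at the back of the sealer, on the arm's centreline, 100 mm above the table; fixed to the sealer.
- ball_top (a point): Top of the steel ball (32 mm across, flat below, on a 14 mm neck) on its post at the front of the sealer, 102 mm above the table, inside the coupler while the arm is down; fixed to the sealer.
- stop_key_top (a point): Centre of the top of the stop key, the large round one, 31 mm across, 70 mm above the table, frontmost of the row.
- start_key_top (a point): Centre of the top of the start key, the small round one, 17 mm across, second from the front, 42 mm from each neighbour. Not to be pressed.
- vent_key_top (a point): Centre of the top of the vent key, the square one, 22 mm, third from the front.
- clean_key_top (a point): Centre of the top of the cleaning key, the bar, 13 mm by 36 mm across the row, last of the row, 44 mm behind the square one. A round gauge about 95 mm high stands 110 mm behind it.
- stop_key (a joint): Travel of the stop key, 0 up, 0.006 m fully down. Each key takes 1.5 N to start and 4.5 N fully down, and springs up again. Its top then stands 3.5 mm above the panel.
- start_key (a joint): Travel of the start key, 0 up, 0.006 m fully down.
- vent_key (a joint): Travel of the vent key, 0 up, 0.006 m fully down.
- clean_key (a joint): Travel of the cleaning key, 0 up, 0.006 m fully down.
- cup_a: The sample cup nearer the robot of the two right of the sealer, 62 mm across and 42 mm high, lidded; a loose bystander, origin at its foot's centre. Not to be disturbed.
- cup_b: The sample cup farther from the robot of the two right of the sealer, 62 mm across and 42 mm high, lidded; a loose bystander, origin at its foot's centre. Not to be disturbed.
- check_weight: The brass check weight left of the sealer, 38 mm across and 52 mm high; a loose bystander, origin at its foot's centre. Not to be disturbed.
- timer: The small timer left of the sealer, 62 mm square and 18 mm high; a loose bystander, origin at its foot's centre. Not to be disturbed.

How it is judged:
On the way, in this order (a step that is already met when the one before it is completed fails the run):
1. the stop key alone is pressed down (value of joint stop_key above 0.0045 m and value of joint each of vent_key, clean_key below 0.002 m), for 0.05 s.
2. the vent key alone is pressed down (value of joint vent_key above 0.0045 m and value of joint each of stop_key, clean_key below 0.002 m), for 0.05 s.
3. the cleaning key alone is pressed down (value of joint clean_key above 0.0045 m and value of joint each of stop_key, vent_key below 0.002 m), for 0.05 s.
4. with the keys up and the arm still down, the cross latch is drawn clear of the ball (value of joint cross_latch above 0.0085 m and value of joint hold_arm below 0.05 rad and value of joint each of stop_key, vent_key, clean_key below 0.002 m), for 0.05 s.
At the end, for the whole second after the job is handed in: The arm is lifted at least 0.40 rad (23 degrees) from its shut position and still (under 0.1 rad/s), the fingers press on the latch grip with more than 2 N, all keys are up (under 2 mm), and the cups, check weight and timer are within 30 mm of where they stood (value of joint hold_arm above 0.4 rad and velocity of joint hold_arm between -0.1 and 0.1 rad/s and contact force between latch_grip and the fingers above 2 N and value of joint each of stop_key, start_key, vent_key, clean_key below 0.002 m and distance of each of cup_a, cup_b, check_weight, timer from where it was at the start of the episode below 0.03 m); the arm keeps its last pose, push and grip.
It fails at once if the start key is pressed (value of joint start_key above 0.003 m).
It fails at once if a cup, the check weight or the timer is knocked away (not (distance of each of cup_a, cup_b, check_weight, timer from where it was at the start of the episode below 0.03 m)).
It also fails if it takes over 59 s, if anything falls off the work surface, if the arm or the gripper's body presses on something with over 40 N, if the wrist force passes 120 N, or if a joint passes its speed limit or range.

## Working session

There is one attempt and no reset: what is moved stays moved. The work goes in short steps, Python scripts to look and compute and a tool call to move; the robot and the scene stay as the last step left them, time stands still between calls to the robot, and variables do not carry over. Pictures are saved under pics/ and viewed, at most 10 in all, crops included, and the job is handed in when it is done.

Besides the shell and the picture viewer there is one more tool, called by a JSON object that holds its "op" and its "data". jog_arm: Moves the arm, as the interface text tells. Its arguments: {"type":"object","properties":{"motion":{"type":"array","items":{"type":"object","properties":{"translation":{"type":"array","items":{"type":"number"}},"angular":{"type":"array","items":{"type":"number"}},"hand":{"type":"number"}}}},"force":{"type":"number"}},"required":["motion"]}

```bash
mkdir -p pics
cat > h.py <<'E'
import numpy as np, cv2
from rig import status, vision, job
def cap(n,f):
    d=vision.read_camera(n); cv2.imwrite(f'pics/{f}.png',cv2.cvtColor(d['image'],cv2.COLOR_RGB2BGR))
    np.savez(f'pics/{f}.npz',K=d['intrinsics'],T=d['pose']); return d
def ray(f,u,v):
    d=np.load(f'pics/{f}.npz');K,T=d['K'],d['T']
    p=np.linalg.inv(K)@[u,v,1]; r=T[:3,:3]@[p[0],-p[1],-p[2]]; return T[:3,3],r/np.linalg.norm(r)
def plane(f,u,v,z):
    o,r=ray(f,u,v); return o+r*(z-o[2])/r[2]
def tri(f1,p1,f2,p2):
    o,r=ray(f1,*p1);q,s=ray(f2,*p2)
    A=np.stack([r,-s],1); t=np.linalg.lstsq(A,q-o,rcond=None)[0]
    a,b=o+r*t[0],q+s*t[1]; return (a+b)/2,np.linalg.norm(a-b)
E
python3 - <<'E'
from h import *
for n in ['scene','side','wrist']:
    d=cap(n,n+'0'); print(n,d['pose'].round(3).tolist())
s=status.get_state();print({k:np.round(v,3).tolist() for k,v in s.items()})
a=[cv2.imread(f'pics/{n}0.png') for n in ['scene','side','wrist']]
E
```

```text
scene [[-0.842, 0.398, -0.364, 0.238], [-0.539, -0.607, 0.583, 0.471], [0.011, 0.687, 0.726, 0.836], [0.0, 0.0, 0.0, 1.0]]
side [[0.999, -0.036, 0.03, 0.602], [0.046, 0.639, -0.767, -0.796], [0.009, 0.768, 0.64, 0.717], [0.0, 0.0, 0.0, 1.0]]
wrist [[0.412, -0.875, -0.252, 0.204], [0.911, 0.396, 0.115, 0.62], [-0.001, -0.277, 0.961, 0.373], [0.0, 0.0, 0.0, 1.0]]
{'time': 0.15, 'qpos': [-1.244, 0.384, 0.044, 1.599, -0.018, 1.161, -0.05], 'qd': [0.001, -0.002, -0.001, -0.007, -0.002, -0.0, -0.001], 'joint_efforts': [0.001, -43.405, 1.027, -24.998, 0.011, 0.007, -0.0], 'eef_pos': [0.268, 0.592, 0.23], 'tool_rot': [0.211, 0.978, -0.001, -0.0], 'wrist_force': [-0.352, 0.175, -1.059], 'torque': [-0.0, 0.071, 0.024], 'grasp_force': 0.0, 'gripper_width': 0.999}
```

View pics/scene0.png

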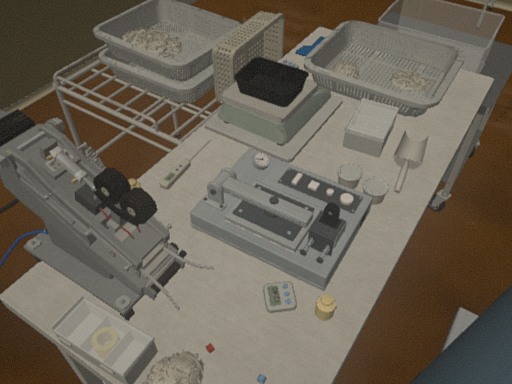

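View pics/side0.png

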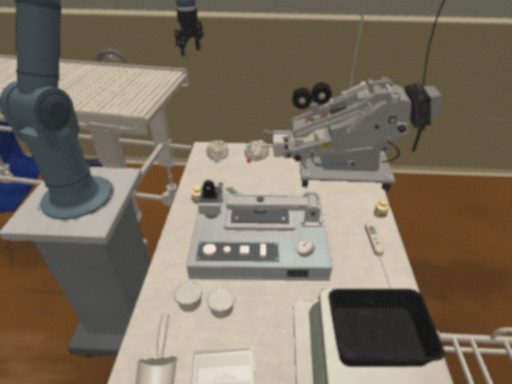

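The scene view shows the keys at about stop (347,199), start (330,191), square (313,185) and bar (296,177), with the tab at (333,211). In the side view they are at (209,249), (227,250), (245,250) and (263,250), with the tab at (208,188). Next I'll refine these by mask.

Run:
```python
from h import *
def blob(f,u,v,w,dark=False):
    im=cv2.imread(f'pics/{f}.png'); g=im.min(2) if not dark else im.max(2)
    x0,y0=u-w,v-w; c=g[y0:v+w+1,x0:u+w+1]
    t,m=cv2.threshold(c,0,255,cv2.THRESH_OTSU+(cv2.THRESH_BINARY_INV if dark else 0))
    n,l,s,cc=cv2.connectedComponentsWithStats(m); k=1+np.argmax(s[1:,4])
    return (cc[k]+[x0,y0]).round(1), s[k].tolist(), t
S={'stop':((347,199),(209,249),10),'start':((330,191),(227,250),7),'vent':((313,185),(245,250),8),'clean':((296,177),(263,250),9)}
P={}
for k,(a,b,w) in S.items():
    A=blob('scene0',*a,w);B=blob('side0',*b,w)
    p,e=tri('scene0',A[0],'side0',B[0]);P[k]=p
    print(k,A,B,p.round(4),e.round(4),plane('scene0',*A[0],.07).round(4),plane('side0',*B[0],.07).round(4))
d=P['clean']-P['stop'];print('yaw',np.degrees(np.arctan2(d[1],d[0])),np.linalg.norm(d))
print('tab',tri('scene0',(333,209),'side0',(208,186)))
a=cv2.imread('pics/scene0.png')[130:290,180:390];b=cv2.imread('pics/side0.png')[165:285,170:340]
cv2.imwrite('pics/c1.png',np.hstack([cv2.resize(a,None,fx=2,fy=2,interpolation=2)[:300], cv2.resize(b,(378,300),interpolation=2)]))
```

```text
stop (array([346.1, 198. ]), [3, 4, 14, 11, 121], 109.0) (array([209. , 248.5]), [4, 5, 13, 10, 112], 142.0) [ 0.4571 -0.2436  0.0707] 0.0003 [ 0.4575 -0.2442  0.07  ] [ 0.4568 -0.243   0.07  ]
start (array([329.6, 191.3]), [4, 4, 7, 7, 38], 107.0) (array([226.5, 248.6]), [3, 3, 8, 6, 38], 135.0) [ 0.4987 -0.2418  0.0708] 0.0001 [ 0.4989 -0.2426  0.07  ] [ 0.4986 -0.241   0.07  ]
vent (array([313.1, 184.8]), [3, 3, 12, 10, 76], 110.0) (array([244.1, 249. ]), [3, 4, 9, 7, 61], 151.0) [ 0.5409 -0.2401  0.0702] 0.0003 [ 0.5411 -0.2403  0.07  ] [ 0.5407 -0.24    0.07  ]
clean (array([298. , 174.6]), [4, 0, 15, 17, 113], 107.0) (array([262.7, 246.5]), [0, 0, 19, 15, 114], 140.0) [ 0.584  -0.2402  0.0813] 0.0023 [ 0.588  -0.2509  0.07  ] [ 0.5848 -0.2298  0.07  ]
yaw 1.5390269458796852 0.12738434615910468
tab (array([ 0.44116947, -0.11816158,  0.16046907]), np.float64(0.0017870009051934605))
```

View pics/c1.png

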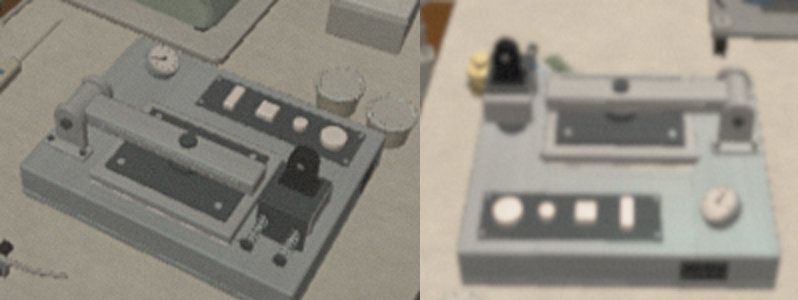

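The crop confirms which key is which and that the tab stands upright and clear. I'm moving toward the sealer, with a half turn that keeps joint 7 well inside its range.

{"op": "jog_arm", "data": {"motion": [{"translation":[0.014,-0.031,0.006],"angular":[0,0,-5.7],"hand":1},{"translation":[0.014,-0.031,0.006],"angular":[0,0,-5.7],"hand":1},{"translation":[0.014,-0.031,0.006],"angular":[0,0,-5.7],"hand":1},{"translation":[0.014,-0.031,0.006],"angular":[0,0,-5.7],"hand":1},{"translation":[0.014,-0.031,0.006],"angular":[0,0,-5.7],"hand":1},{"translation":[0.014,-0.031,0.006],"angular":[0,0,-5.7],"hand":1},{"translation":[0.014,-0.031,0.006],"angular":[0,0,-5.7],"hand":1},{"translation":[0.014,-0.031,0.006],"angular":[0,0,-5.7],"hand":1},{"translation":[0.014,-0.031,0.006],"angular":[0,0,-5.7],"hand":1},{"translation":[0.014,-0.031,0.006],"angular":[0,0,-5.7],"hand":1},{"translation":[0.014,-0.031,0.006],"angular":[0,0,-5.7],"hand":1}]}}

```text
time: 1.07
eef_pos: [0.422, 0.2494, 0.2973]
tool_rot: [0.69, 0.723, -0.0, -0.0]
wrist_force: [0.9, 0.1, 1.2]
gripper_width: 0.997
grasp_force: 0.0
```

{"op": "jog_arm", "data": {"motion": [{"translation":[0.002,-0.033,0.0],"angular":[0,0,-6],"hand":1},{"translation":[0.002,-0.033,0.0],"angular":[0,0,-6],"hand":1},{"translation":[0.002,-0.033,0.0],"angular":[0,0,-6],"hand":1},{"translation":[0.002,-0.033,0.0],"angular":[0,0,-6],"hand":1},{"translation":[0.002,-0.033,0.0],"angular":[0,0,-6],"hand":1},{"translation":[0.002,-0.033,0.0],"angular":[0,0,-6],"hand":1},{"translation":[0.002,-0.033,0.0],"angular":[0,0,-6],"hand":1},{"translation":[0.002,-0.033,0.0],"angular":[0,0,-6],"hand":1},{"translation":[0.002,-0.033,0.0],"angular":[0,0,-6.5],"hand":1},{"translation":[0.002,-0.033,0.0],"angular":[0,0,-6.5],"hand":1},{"translation":[0.002,-0.033,0.0],"angular":[0,0,-6.5],"hand":1},{"translation":[0.002,-0.02,0.0],"angular":[0,0,-6.5],"hand":1}]}}

```text
time: 2.07
eef_pos: [0.445, -0.136, 0.2973]
tool_rot: [0.987, 0.16, 0.0, 0.0]
wrist_force: [1.0, -0.5, -0.1]
gripper_width: 1.002
grasp_force: 0.0
```

Run:
```python
from h import *
d=cap('wrist','w1'); print(d['pose'].round(3).tolist())
s=status.get_state();print({k:np.round(v,3).tolist() for k,v in s.items()})
```

```text
[[0.315, 0.912, 0.262, 0.512], [-0.949, 0.303, 0.087, -0.115], [-0.0, -0.276, 0.961, 0.441], [0.0, 0.0, 0.0, 1.0]]
{'time': 2.117, 'qpos': [-0.556, -0.082, 0.744, 1.969, 0.061, 1.231, -1.092], 'qd': [-0.027, -0.02, -0.046, 0.016, -0.0, 0.019, 0.121], 'joint_efforts': [-4.337, -12.341, -6.212, -24.223, -1.02, 0.137, -0.134], 'eef_pos': [0.445, -0.14, 0.298], 'tool_rot': [0.988, 0.155, 0.0, 0.002], 'wrist_force': [-0.121, -2.83, 1.127], 'torque': [-0.176, -0.033, -0.04], 'grasp_force': 0.0, 'gripper_width': 0.999}
```

View pics/w1.png

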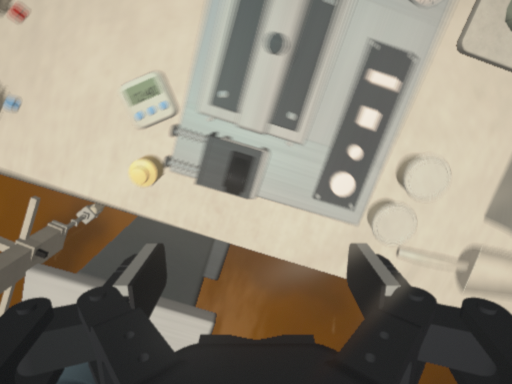

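The wrist view shows stop (342,184), start (355,153), square (369,118), bar (383,79) and the black tab at about (238,170).

Run:
```python
from h import *
im=cv2.imread('pics/w1.png')
def blob(m,u,v,w):
    n,l,s,cc=cv2.connectedComponentsWithStats(m[v-w:v+w,u-w:u+w].astype(np.uint8)); k=1+np.argmax(s[1:,4]); return cc[k]+[u-w,v-w],s[k]
P={}
for k,u,v,w in [('stop',342,184,20),('start',355,153,13),('vent',369,118,18),('clean',383,79,24)]:
    c,s=blob(im.min(2)>175,u,v,w);P[k]=plane('w1',*c,.07);print(k,c.round(1),s,P[k].round(4))
d=P['clean']-P['stop'];print(np.degrees(np.arctan2(d[1],d[0])),np.linalg.norm(d))
g=im.max(2);print(g[140:205:4,205:272:4])
for n,u,v,w in [('scene0',332,212,14),('side0',208,188,12)]:
    g=cv2.imread(f'pics/{n}.png').max(2);print(n,u-w,v-w);print(g[v-w:v+w,u-w:u+w:1])
```

```text
stop [342.3 183.9] [  9   9  24  23 442] [ 0.4562 -0.2462  0.07  ]
start [354.9 151.8] [  7   6  13  13 135] [ 0.4982 -0.2451  0.07  ]
vent [368.2 117.7] [  7   7  22  22 324] [ 0.5401 -0.2439  0.07  ]
clean [383.1  79.7] [  9  16  31  18 322] [ 0.584  -0.2427  0.07  ]
1.5503083025027256 0.12780466796375964
[[145 106 103 105 104 124 150 162 188 196 195 195 197 199 200 200 201]
 [145 105 108 107 106 104 105 104 114 148 157 182 197 195 194 195 197]
 [132 103 105 105 105 107 106 105 103 103 103 105 140 155 149 124 183]
 [112 104 105 104 104 105  99  74  70  90 104 104 105 104 117 171 175]
 [104 104 105 106 106 104  93  66  62  63  62  62  90 104 138 175 186]
 [104 108 106 104 105 104  86  58  53  53  54  60  84 104 154 182 189]
 [103 106 107 106 106 104  77  57  54  54  52  60  90 108 167 181 191]
 [102 105 105 104 104  96  70  58  56  56  55  70  98 131 176 182 195]
 [105 105 103 103 103  90  65  61  60  57  57  79 104 151 180 181 193]
 [106 105 106 104 104  87  74  68  64  61  60  88 108 168 179 190 195]
 [105 106 106 105 101  74  68  70  68  67  70  96 118 179 175 190 191]
 [105 104 
[... 5447 characters left out ...]
16 218 207 158 110  71  51  35  30  28  28  22  20  28  25  28  21
   32  43  54  66  79  92]
 [216 220 218 194 148  97  67  47  29  28  27  26  24  28  29  24  24  24
   29  38  50  61  80  99]
 [193 193 186 162 125  88  63  43  30  29  25  28  18  25  28  25  26  26
   32  37  51  67  84 100]
 [160 157 147 127 103  79  60  40  32  26  29  32  28  28  32  28  27  32
   32  39  56  73  85  95]
 [140 137 127 109  90  75  58  47  41  41  38  35  36  39  34  37  40  39
   41  45  55  76  86  98]
 [134 133 120 107  89  77  64  57  54  54  53  55  52  52  53  54  49  55
   51  55  63  79  88 100]
 [128 128 122 106  90  86  77  75  75  74  73  73  74  73  72  72  71  74
   77  75  80  89  95 102]]
```

Run:
```python
from h import *
print(plane('scene0',329.6,213,.157),plane('side0',208,187.7,.157),tri('scene0',(329.6,213),'side0',(208,187.7)))
im=cv2.imread('pics/w1.png').max(2)[140:205,205:272]
n,l,s,cc=cv2.connectedComponentsWithStats((im<80).astype(np.uint8));k=1+np.argmax(s[1:,4]);c=cc[k]+[205,140];print(c,s[k],plane('w1',*c,.15),plane('w1',*c,.157))
for z in (.123,.172):print(plane('w1',235,197 if z<.15 else 192,z),plane('w1',245,153,z))
```

```text
[ 0.44219027 -0.10819457  0.157     ] [ 0.44211139 -0.12033583  0.157     ] (array([ 0.44216688, -0.11320575,  0.15157175]), np.float64(0.0033925677167890417))
[237.63477246 172.39206534] [ 18  11  31  44 857] [ 0.44703385 -0.11714301  0.15      ] [ 0.44860554 -0.11708229  0.157     ]
[ 0.41411174 -0.1228022   0.123     ] [ 0.46302829 -0.118492    0.123     ]
[ 0.43380479 -0.12012756  0.172     ] [ 0.47062658 -0.11789496  0.172     ]
```

{"op": "jog_arm", "data": {"motion": [{"translation":[0.003,-0.028,0],"angular":[0,0,-4],"hand":0},{"translation":[0.003,-0.028,0],"angular":[0,0,-4],"hand":0},{"translation":[0.003,-0.028,0],"angular":[0,0,-4],"hand":0},{"translation":[0.003,-0.026,-0.02],"angular":[0,0,-4],"hand":0},{"translation":[0,0,-0.035],"angular":[0,0,0],"hand":0},{"translation":[0,0,-0.035],"angular":[0,0,0],"hand":0},{"translation":[0,0,-0.035],"angular":[0,0,0],"hand":0},{"translation":[0,0,-0.035],"angular":[0,0,0],"hand":0},{"translation":[0,0,-0.02],"angular":[0,0,0],"hand":0},{"translation":[0,0,0],"angular":[0,0,0],"hand":0},{"translation":[0,0,0],"angular":[0,0,0],"hand":0},{"translation":[0,0,0],"angular":[0,0,0],"hand":0}], "force": 30}}

```text
time: 3.12
eef_pos: [0.459, -0.2423, 0.1186]
tool_rot: [1.0, 0.026, 0.001, 0.0]
wrist_force: [-0.3, -0.2, 0.5]
gripper_width: 0.002
grasp_force: 0.0
```

Run:
```python
from h import *
s=status.get_state();print({k:np.round(v,4).tolist() for k,v in s.items()})
d=cap('side','s2');d=cap('wrist','w2')
im=cv2.imread('pics/s2.png')
cv2.imwrite('pics/c2.png',np.hstack([cv2.resize(im[150:300,150:350],(533,400)),cv2.resize(cv2.imread('pics/w2.png')[:, :],(260,400))]))
```

```text
{'time': 3.1167, 'qpos': [-0.2901, 0.3593, 0.812, 2.0389, -0.3388, 0.8763, -0.8087], 'qd': [-0.005, -0.0232, 0.0107, -0.0205, -0.0025, -0.0013, 0.0027], 'joint_efforts': [-0.0205, -26.6467, 6.2585, -18.9726, 0.0088, 0.0612, -0.0005], 'eef_pos': [0.459, -0.2423, 0.1186], 'tool_rot': [0.9997, 0.026, 0.0011, 0.0004], 'wrist_force': [-0.3141, -0.2362, 0.5213], 'torque': [-0.0002, -0.0729, -0.0072], 'grasp_force': 0.0, 'gripper_width': 0.002}
```

View pics/c2.png

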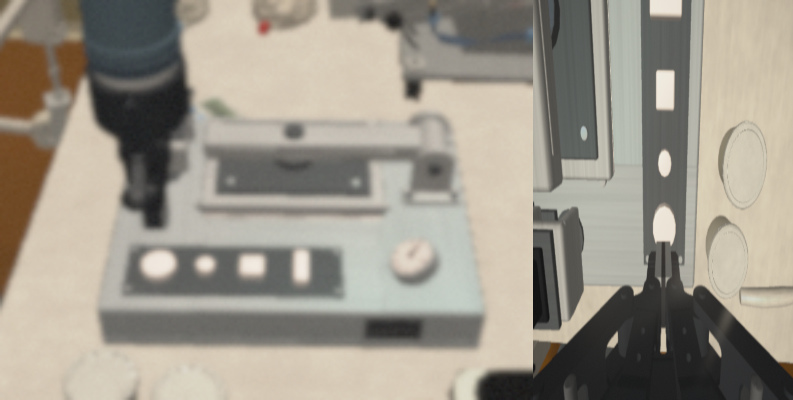

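The closed fingers stand just above and in line with the stop key, whose wrist-view position is about column 665. The heading is good, so I'll press it.

{"op": "jog_arm", "data": {"motion": [{"translation":[-0.002,-0.002,-0.02],"hand":0},{"translation":[0,0,-0.02],"hand":0},{"translation":[0,0,-0.008],"hand":0},{"translation":[0,0,-0.004],"hand":0},{"translation":[0,0,-0.004],"hand":0},{"translation":[0,0,0],"hand":0},{"translation":[0,0,0],"hand":0}]}}

```text
validation failed for argument at $.mo...
```

Run:
```python
from h import *
im=cv2.imread('pics/w2.png').min(2)
n,l,s,cc=cv2.connectedComponentsWithStats((im>185).astype(np.uint8))
for k in range(1,n):
    if 60<s[k,4]<3000 and 210<cc[k][0]<300: print(cc[k].round(1),s[k],plane('w2',*cc[k],.07).round(4))
```

```text
[261.5   6.3] [231   0  61  14 827] [ 0.5834 -0.2397  0.07  ]
[259.6  85.5] [ 243   68   35   36 1226] [ 0.5417 -0.2409  0.07  ]
[258.8 156.4] [247 145  25  24 463] [ 0.4994 -0.2427  0.07  ]
[258. 216.] [ 237  198   43   37 1209] [ 0.4593 -0.2444  0.07  ]
```

{"op": "jog_arm", "data": {"motion": [{"translation":[-0.001,-0.002,-0.02],"angular":[0,0,0],"hand":0},{"translation":[0,0,-0.02],"angular":[0,0,0],"hand":0},{"translation":[0,0,-0.008],"angular":[0,0,0],"hand":0},{"translation":[0,0,-0.004],"angular":[0,0,0],"hand":0},{"translation":[0,0,-0.004],"angular":[0,0,0],"hand":0},{"translation":[0,0,0],"angular":[0,0,0],"hand":0},{"translation":[0,0,0],"angular":[0,0,0],"hand":0}]}}

```text
time: 3.8
eef_pos: [0.4574, -0.2435, 0.0644]
tool_rot: [1.0, 0.026, 0.0, -0.002]
wrist_force: [-6.1, 4.9, 17.5]
gripper_width: 0.001
grasp_force: 8.9
```

The stop key bottomed (17 N, TCP at 64.4 mm). Now the vent key.

{"op": "jog_arm", "data": {"motion": [{"translation":[0,0,0.03],"angular":[0,0,0],"hand":0},{"translation":[0.012,0,0.005],"angular":[0,0,0],"hand":0},{"translation":[0.025,0.001,0],"angular":[0,0,0],"hand":0},{"translation":[0.03,0.001,0],"angular":[0,0,0],"hand":0},{"translation":[0.017,0.001,0],"angular":[0,0,0],"hand":0},{"translation":[0,0,-0.01],"angular":[0,0,0],"hand":0},{"translation":[0,0,-0.012],"angular":[0,0,0],"hand":0},{"translation":[0,0,-0.006],"angular":[0,0,0],"hand":0},{"translation":[0,0,-0.004],"angular":[0,0,0],"hand":0},{"translation":[0,0,-0.0025],"angular":[0,0,0],"hand":0},{"translation":[0,0,0],"angular":[0,0,0],"hand":0},{"translation":[0,0,0],"angular":[0,0,0],"hand":0}]}}

```text
time: 4.8
eef_pos: [0.5396, -0.2408, 0.0644]
tool_rot: [1.0, 0.025, -0.0, -0.002]
wrist_force: [-4.4, 5.9, 18.1]
gripper_width: 0.0
grasp_force: 9.2
```

{"op": "jog_arm", "data": {"motion": [{"translation":[0,0,0.03],"angular":[0,0,0],"hand":0},{"translation":[0.01,0,0.004],"angular":[0,0,0],"hand":0},{"translation":[0.02,0.001,0],"angular":[0,0,0],"hand":0},{"translation":[0.014,0.0005,0],"angular":[0,0,0],"hand":0},{"translation":[0,0,-0.01],"angular":[0,0,0],"hand":0},{"translation":[0,0,-0.012],"angular":[0,0,0],"hand":0},{"translation":[0,0,-0.006],"angular":[0,0,0],"hand":0},{"translation":[0,0,-0.004],"angular":[0,0,0],"hand":0},{"translation":[0,0,-0.002],"angular":[0,0,0],"hand":0},{"translation":[0,0,0],"angular":[0,0,0],"hand":0},{"translation":[0,0,0],"angular":[0,0,0],"hand":0}]}}

```text
time: 5.72
eef_pos: [0.5827, -0.2393, 0.0644]
tool_rot: [1.0, 0.025, -0.001, -0.002]
wrist_force: [-6.8, 5.1, 20.6]
gripper_width: 0.0
grasp_force: 10.6
```

All three keys are pressed. Rising and moving over the tab.

{"op": "jog_arm", "data": {"motion": [{"translation":[0,0,0.03],"angular":[0,0,0],"hand":0},{"translation":[0,0,0.04],"angular":[0,0,0],"hand":0.5},{"translation":[0,0,0.04],"angular":[0,0,0],"hand":1},{"translation":[-0.01,0.01,0.035],"angular":[0,0,0],"hand":1},{"translation":[-0.024,0.02,0.025],"angular":[0,0,0],"hand":1},{"translation":[-0.027,0.024,0],"angular":[0,0,0],"hand":1},{"translation":[-0.028,0.024,0],"angular":[0,0,0],"hand":1},{"translation":[-0.028,0.024,0],"angular":[0,0,0],"hand":1},{"translation":[-0.024,0.022,0],"angular":[0,0,0],"hand":1},{"translation":[0,0,0],"angular":[0,0,0],"hand":1},{"translation":[0,0,0],"angular":[0,0,0],"hand":1}]}}

```text
time: 6.63
eef_pos: [0.4406, -0.1136, 0.2298]
tool_rot: [1.0, 0.027, -0.001, -0.002]
wrist_force: [1.2, -0.5, 0.2]
gripper_width: 1.0
grasp_force: 0.0
```

Run:
```python
from h import *
d=cap('scene','s3');d=cap('wrist','w3')
cv2.imwrite('pics/c3.png',np.hstack([cv2.imread('pics/w3.png')[:,80:432],cv2.resize(cv2.imread('pics/s3.png')[120:290,220:400],(406,384))]))
```

```text
(no output)
```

View pics/c3.png

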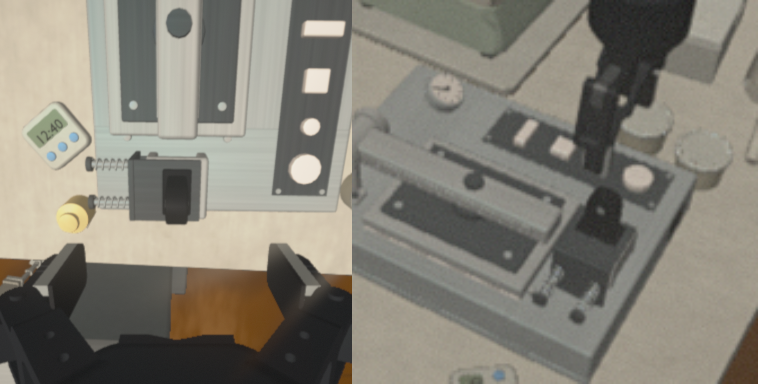

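The tab (composite column ~178, rows 165–223) is centred between the open fingers (inner faces at ~75 and ~280). Descending and closing.

{"op": "jog_arm", "data": {"motion": [{"translation":[0.001,-0.001,-0.03],"angular":[0,0,0],"hand":1},{"translation":[0,0,-0.03],"angular":[0,0,0],"hand":1},{"translation":[0,0,-0.02],"angular":[0,0,0],"hand":1},{"translation":[0,0,-0.011],"angular":[0,0,0],"hand":1},{"translation":[0,0,0],"angular":[0,0,0],"hand":0.5},{"translation":[0,0,0],"angular":[0,0,0],"hand":0.3},{"translation":[0,0,0],"angular":[0,0,0],"hand":0},{"translation":[0,0,0],"angular":[0,0,0],"hand":0},{"translation":[0,0,0],"angular":[0,0,0],"hand":0},{"translation":[0,0,0],"angular":[0,0,0],"hand":0}], "force": 50}}

```text
time: 7.57
eef_pos: [0.4459, -0.1143, 0.142]
tool_rot: [1.0, 0.026, 0.001, -0.002]
wrist_force: [-3.2, -0.8, 6.6]
gripper_width: 0.178
grasp_force: 49.7
```

Gripped at about 15 mm opening, which matches the 16 mm tab. Pulling left.

{"op": "jog_arm", "data": {"motion": [{"translation":[0,0.004,0],"angular":[0,0,0],"hand":0},{"translation":[0,0.004,0],"angular":[0,0,0],"hand":0},{"translation":[-0.0005,0.004,0],"angular":[0,0,0],"hand":0},{"translation":[0,0,0],"angular":[0,0,0],"hand":0},{"translation":[0,0,0],"angular":[0,0,0],"hand":0},{"translation":[0,0,0],"angular":[0,0,0],"hand":0}]}}

```text
time: 8.07
eef_pos: [0.4456, -0.1068, 0.142]
tool_rot: [1.0, 0.025, 0.002, 0.002]
wrist_force: [-0.4, -5.6, 4.3]
gripper_width: 0.18
grasp_force: 49.5
```

Run:
```python
from h import *
s=status.get_state();print({k:np.round(s[k],4).tolist() for k in ('eef_pos','tool_rot','wrist_force','qpos','grasp_force')})
d=cap('scene','s4');d=cap('wrist','w4')
cv2.imwrite('pics/c4.png',np.hstack([cv2.imread('pics/w4.png')[:,80:432],cv2.resize(cv2.imread('pics/s4.png')[150:290,260:400],(384,384))]))
```

```text
{'eef_pos': [0.4456, -0.1068, 0.142], 'tool_rot': [0.9997, 0.0249, 0.0017, 0.0015], 'wrist_force': [-0.3902, -5.5997, 4.3419], 'qpos': [-0.6531, 0.1619, 0.8635, 2.1609, -0.1572, 0.877, -1.2166], 'grasp_force': 49.5079}
```

View pics/c4.png

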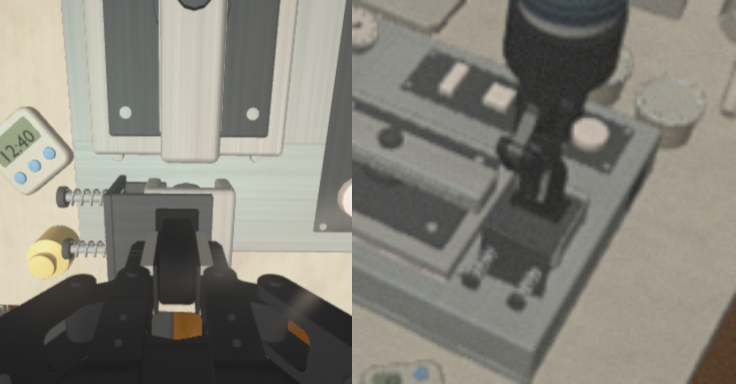

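The plate has moved left visibly, about 7.5 mm, and the 5.6 N side force fits that spring travel. The clear point is 9 mm, so I'll pull further.

{"op": "jog_arm", "data": {"motion": [{"translation":[0,0.003,0],"angular":[0,0,0],"hand":0},{"translation":[0,0.003,0],"angular":[0,0,0],"hand":0},{"translation":[0,0.001,0],"angular":[0,0,0],"hand":0},{"translation":[0,0,0],"angular":[0,0,0],"hand":0},{"translation":[0,0,0],"angular":[0,0,0],"hand":0},{"translation":[0,0,0],"angular":[0,0,0],"hand":0}]}}

```text
time: 8.67
eef_pos: [0.4453, -0.101, 0.142]
tool_rot: [1.0, 0.025, 0.002, 0.002]
wrist_force: [-1.0, -7.9, 4.3]
gripper_width: 0.181
grasp_force: 49.5
```

The latch is drawn about 13 mm (7.9 N), so the jaw is clear with the arm still down. Lifting along the hinge arc.

{"op": "jog_arm", "data": {"motion": [{"translation":[0.003,0,0.014],"angular":[0,0,0],"hand":0},{"translation":[0.004,0,0.013],"angular":[0,0,0],"hand":0},{"translation":[0.005,0,0.013],"angular":[0,0,0],"hand":0},{"translation":[0.005,0.001,0.013],"angular":[0,0,0],"hand":0},{"translation":[0,0,0],"angular":[0,0,0],"hand":0},{"translation":[0,0,0],"angular":[0,0,0],"hand":0}]}}

```text
time: 9.17
eef_pos: [0.462, -0.0999, 0.194]
tool_rot: [1.0, 0.024, 0.002, 0.003]
wrist_force: [3.0, -8.9, -6.1]
gripper_width: 0.174
grasp_force: 49.4
```

Rising freely at about 0.2 rad (6 N down on the wrist, the arm's weight). Continuing.

{"op": "jog_arm", "data": {"motion": [{"translation":[0.006,0,0.012],"angular":[0,0,0],"hand":0},{"translation":[0.006,0,0.012],"angular":[0,0,0],"hand":0},{"translation":[0.007,0,0.0115],"angular":[0,0,0],"hand":0},{"translation":[0.0075,0,0.0115],"angular":[0,0,0],"hand":0},{"translation":[0.008,0.001,0.011],"angular":[0,0,0],"hand":0},{"translation":[0.0085,0,0.0105],"angular":[0,0,0],"hand":0},{"translation":[0.009,0,0.011],"angular":[0,0,0],"hand":0},{"translation":[0,0,0],"angular":[0,0,0],"hand":0},{"translation":[0,0,0],"angular":[0,0,0],"hand":0},{"translation":[0,0,0],"angular":[0,0,0],"hand":0},{"translation":[0,0,0],"angular":[0,0,0],"hand":0},{"translation":[0,0,0],"angular":[0,0,0],"hand":0}]}}

```text
time: 10.17
eef_pos: [0.5129, -0.0991, 0.2716]
tool_rot: [1.0, 0.024, 0.001, 0.003]
wrist_force: [5.0, -7.6, -9.7]
gripper_width: 0.178
grasp_force: 49.6
```

Run:
```python
from h import *
d=cap('scene','s5');d=cap('side','t5')
cv2.imwrite('pics/c5.png',np.hstack([cv2.resize(cv2.imread('pics/t5.png')[140:320,150:350],(427,384)),cv2.resize(cv2.imread('pics/s5.png')[130:320,200:390],(370,384))]))
s=status.get_state();print({k:np.round(s[k],4).tolist() for k in ('eef_pos','qd','wrist_force','grasp_force')})
```

```text
{'eef_pos': [0.5129, -0.099, 0.2716], 'qd': [-0.0008, 0.0002, -0.0012, 0.0014, -0.0001, -0.0019, 0.0023], 'wrist_force': [4.4928, -7.3035, -9.0583], 'grasp_force': 49.5438}
```

View pics/c5.png

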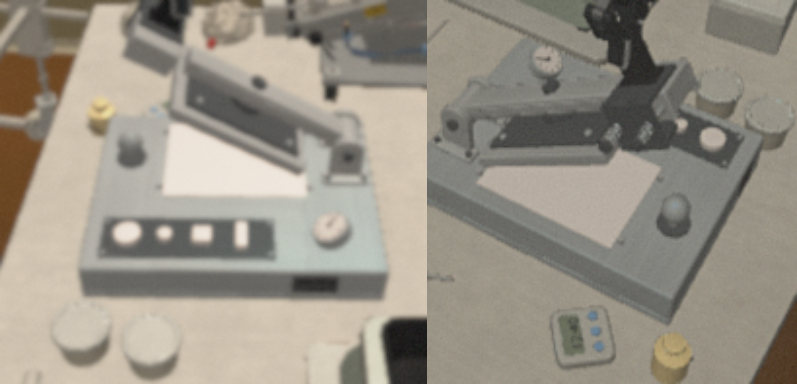

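The arm is up about 0.54 rad and still, held by the tab at 49 N. The ball is exposed and the keys and bystanders are in place. Handing in.

```bash
python3 -c "
from rig import job
print(job.job_done())"
```

```text
the job is handed in; nothing more can be done
None
```

I pressed stop, vent and clean in order, drew the latch clear, and lifted the arm to about 0.54 rad (31°). I handed the job in with the gripper still holding it up by the tab; the bystanders and start key looked untouched in the last pictures, and no verdict came back.

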